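# Line up the wire spools by size and stow the empty reel

## Task

Stand the four full wire spools upright on the row of pads in order of size, one centred on each pad: the largest on the red pad, then smaller and smaller along the row to the smallest on the black pad. Stand the empty white reel upright in the blue tin: lower it gently until you feel it rest on whatever is inside, then let go. Set everything down rather than dropping it.

Things in the scene. Friction and masses are not known exactly. Their poses are not given: they have to be found in the camera images.
- spool_orange: full wire spool standing upright on the bench, orange flanges, copper wire: a plain round cylinder 64 mm in diameter and 52 mm high, 80 to 600 g; origin at the centre of its underside, z up. The four full spools are 64 (orange), 54 (blue), 44 (violet) and 34 mm (green) across
- spool_blue: full wire spool standing upright on the bench, blue flanges, silvery aluminium wire: a plain round cylinder 54 mm in diameter and 46 mm high, 80 to 600 g; origin at the centre of its underside, z up. The four full spools are 64 (orange), 54 (blue), 44 (violet) and 34 mm (green) across
- spool_violet: full wire spool standing upright on the bench, violet flanges, brass wire: a plain round cylinder 44 mm in diameter and 40 mm high, 80 to 600 g; origin at the centre of its underside, z up. The four full spools are 64 (orange), 54 (blue), 44 (violet) and 34 mm (green) across
- spool_green: full wire spool standing upright on the bench, green flanges, steel wire: a plain round cylinder 34 mm in diameter and 34 mm high, 80 to 600 g; origin at the centre of its underside, z up. The four full spools are 64 (orange), 54 (blue), 44 (violet) and 34 mm (green) across
- empty_reel: empty white reel standing upright, with no wire on it: two flanges 40 mm in diameter and 8 mm thick joined by a bare core 22 mm in diameter; 60 mm high over all (the upper flange spans 52 to 60 mm), about 40 g; origin at the centre of its underside, z up
- mark_red: red pad at one end of the row: the largest spool's place. Fixed round pad, 70 mm in diameter, 4 mm thick, on a fixed brown wood board (370 x 85 x 12 mm), in one straight row with the other three, 90 mm apart; origin at the centre of its underside (its top is 16 mm above the bench). Row position, angle and which end is red vary.
- mark_white: white pad, one of the two inner places of the row (next to the red or next to the black pad). Fixed round pad, 70 mm in diameter, 4 mm thick, on a fixed brown wood board (370 x 85 x 12 mm), in one straight row with the other three, 90 mm apart; origin at the centre of its underside (its top is 16 mm above the bench). Row position, angle and which end is red vary.
- mark_grey: grey pad, the other inner place of the row. Fixed round pad, 70 mm in diameter, 4 mm thick, on a fixed brown wood board (370 x 85 x 12 mm), in one straight row with the other three, 90 mm apart; origin at the centre of its underside (its top is 16 mm above the bench). Row position, angle and which end is red vary.
- mark_black: black pad at the other end of the row from the red pad: the smallest spool's place. Fixed round pad, 70 mm in diameter, 4 mm thick, on a fixed brown wood board (370 x 85 x 12 mm), in one straight row with the other three, 90 mm apart; origin at the centre of its underside (its top is 16 mm above the bench). Row position, angle and which end is red vary.
- tin: fixed open round blue tin, 140 mm outside diameter, 134 mm inside, 85 mm high, to the left or the right of the spools; origin at the centre of its underside on the bench, z up. It is partly filled with packed scrap with a firm, level top face; how high varies and is not told: 15 to 45 mm above the tin's underside

How it is judged:
By the outcome, as a careful person would: the job done as asked, in the order asked, and still so for the second after the job is handed in, with the robot touching nothing.
It also fails if it takes over 115 s, if anything falls off the work surface, if the arm or the gripper's body presses on something with over 40 N, if the wrist force passes 120 N, or if a joint passes its speed limit or range.

## Robot

A 7-joint arm with a two-finger parallel gripper is mounted at the origin on the work surface. World frame = base frame: x ahead of the robot, y to its left, z up, the work surface at z = 0. Lengths are in m, angles in rad, forces in N, time in s.
With the tool pointing down it reaches from about 0.425 to 1.025 m from the base axis. Payload 9.4 kg.
Tool frame: the origin (TCP) lies midway between the tips of the shut fingers; the grasp point (between the pads) lies 19 mm behind it (grip_point_offset is the distance from the TCP to the grasp point, in m); z points along the fingers, y is the line along which they close (so a half turn about z gives the same grasp; the last joint's range is limited). The gripper opens to 93 mm and grips with 3 to 60 N. Pads are 15 mm wide; open, the fingers measure 128 mm over their backs; the gripper's body (75 mm by 188 mm) begins 65 mm behind the grasp point.
Start: joints at [-1.416, 0.599, -0.003, 1.599, 0.002, 0.943, -0.08], TCP at [0.167, 0.706, 0.219] pointing down, gripper open.
Joint ranges: [-2.57, 2.57], [-0.35, 1.97], [-1.29, 1.29], [0.11, 2.56], [-1.05, 4.19], [0.11, 1.86], [-2.63, 2.63]. Speed limits (rad/s): [2.22, 2.22, 3.01, 3.01, 3.14, 3.14, 3.14].

## Interface

Orientations are given as a unit quaternion [w, x, y, z].
In Python, from rig import * gives the robot as it stands. The module is installed in compiled form; this text tells all that it offers.
- The arm moves only by the tool arm_command, never from a script. Its argument "increments" is a list of rows, each an object with "jaw": the opening, from 0 (shut) to 1 (fully open); "translation": the shift along the world's x, y, z in mm, a list of three; "spin": the turn about the world's z in rad. In form: [{"jaw": jaw, "translation": [x, y, z], "spin": spin}, ...]. A call has exactly 5 rows; each row shifts and turns the commanded pose from where the row before left it; what a row does not reach is not made up. A row lasts 1/8 s, in which the tool goes at most 62.5 mm and 10.7 degrees, less where a joint would pass 70% of its speed; a pose out of reach is approached as far as the arm can. A call with a gripper value outside its range is refused whole. The fingers move at their own pace and stop on an object; "squeeze" is the grip in N (left out, the last holds). Time passes only in rows, so rows that do not move let the fingers close, or fill a call up. It gives the time, the measured TCP pose, the force, the opening and the grip force at its end, in the units of the state.
- observe(): the state, without advancing time (a new reading comes with each control period).
- camera(name): name is "scene" or "top" or "wrist"; returns a dict with "image" (480x640x3 uint8, blue, green, red), "z_map" (480x640 float32, m along the optical axis (not along the pixel's ray), 0 where there is no reading), "mtx" (3x3 intrinsics, pixels), "rvec" (rotation vector, rad) and "tvec" (3), from world to camera coordinates, as OpenCV has them. Camera axes: x right, y down, z forward; pixel columns grow to the right and rows downward; lengths in m; the calibration is good to about 2 mm. A picture is of the moment at which its call begins.
- hand_in(): hands the job in; it is judged then, once.
Trained networks look in a picture, given as the dict that the camera call returned (one of the last four; its "shot" number tells which), for a name from the list of things; names that differ only in an ending like _2 or _b are one class to them, and where a whole thing is asked for, a point or a joint stands for the part that bears it (a point fixed in the world has none). Each returns a list of dicts, best first, with "confidence" (0 to 1); they miss things now and then, are a little off and sometimes report something else, mostly with a low value. They report only what shows in the picture. A call takes as long as a camera call.
- spot_in(thing, picture): "bbox" ([left, top, right, bottom] in pixels, round what is visible of it).
- tip_of(thing, picture): "at" ([column, row] in pixels: a listed point, or the origin of a listed thing).
The state is a dict: "clock": time; "joint_pos": joint angles; "joint_vel": joint speeds; "joint_efforts": joint torques, N m; "eef_pos": TCP position; "eef_rot": TCP orientation; "wrist_force": force on the tool from outside, world axes, zero at the start; "wrist_torque": the same for the moment, N m; "finger_gap": opening from 0.0 (shut) to 1.0 (fully open); "finger_force": force on a finger pad.
Only numpy, scipy, OpenCV 4.12 (cv2) and the standard library are available. Lean on these libraries where they do the work, as an engineer would, in place of code of your own. Each camera call takes 0.05 s, during which the arm holds its last target. There are 200 camera calls.

## Working session

There is one attempt and no reset: what is moved stays moved. The work goes in short steps, Python scripts to look and compute and a tool call to move; the robot and the scene stay as the last step left them, time stands still between calls to the robot, and variables do not carry over. Pictures are saved under pics/ and viewed, at most 14 in all, crops included, and the job is handed in when it is done.

Besides the shell and the picture viewer there is one more tool, called after "Request:" as name([rows], argument=value, ...), one row to a line, values as JSON. arm_command: Moves the arm, as the interface text tells. Its arguments: {"type":"object","properties":{"increments":{"type":"array","items":{"type":"object","properties":{"jaw":{"type":"number"},"translation":{"type":"array","items":{"type":"number"}},"spin":{"type":"number"}}}},"squeeze":{"type":"number"}},"required":["increments"]}

```bash
mkdir -p pics; cat > h.py <<'E'
from rig import *
import numpy as np, cv2
def world(c):
    R,_=cv2.Rodrigues(np.array(c["rvec"],float)); t=np.array(c["tvec"],float).ravel()
    K=np.array(c["mtx"]); z=c["z_map"]; v,u=np.mgrid[:480,:640]
    P=np.stack([(u-K[0,2])/K[0,0]*z,(v-K[1,2])/K[1,1]*z,z],-1)
    W=(P-t)@R; W[z<=0]=np.nan
    return W
E
python3 - <<'E'
from h import *
s=observe();print(s["clock"],s["eef_pos"],s["eef_rot"],s["finger_gap"],s["wrist_force"])
for n in("top","scene"):
    c=camera(n);cv2.imwrite(f"pics/{n}0.png",c["image"]);W=world(c);np.save(n+"W.npy",W);np.save(n+"I.npy",c["image"])
    for t in["spool_orange","spool_blue","spool_violet","spool_green","empty_reel","mark_red","mark_white","mark_grey","mark_black","tin"]:
        r=spot_in(t,c)
        for d in r[:2]:
            b=d["bbox"];u=int((b[0]+b[2])/2);v=int((b[1]+b[3])/2);print(n,t,round(d["confidence"],2),np.round(b),W[v,u].round(3))
E
```

```text
0.0 [0.16645341 0.70512479 0.2177214 ] [-1.25188067e-05  1.15600688e-01  9.93295436e-01 -8.10934643e-04] 1.0003356339486735 [ 0.15982528  0.02368892 -0.02537619]
top spool_orange 0.68 [210. 282. 240. 313.] [0.448 0.223 0.052]
top spool_orange 0.66 [300. 188. 330. 216.] [0.665 0.016 0.016]
top spool_blue 0.57 [321. 286. 348. 315.] [ 0.435 -0.022  0.047]
top spool_violet 0.87 [365. 251. 385. 271.] [ 0.521 -0.115  0.039]
top spool_violet 0.29 [376. 179. 406. 205.] [ 0.682 -0.163  0.014]
top spool_green 0.43 [274. 254. 292. 265.] [0.531 0.094 0.033]
top empty_reel 0.7 [419. 294. 436. 310.] [ 0.427 -0.227  0.06 ]
top mark_red 0.78 [375. 178. 404. 205.] [ 0.684 -0.158  0.013]
top mark_white 0.87 [336. 182. 365. 211.] [ 0.675 -0.066  0.015]
top mark_white 0.65 [211. 282. 243. 312.] [0.448 0.219 0.048]
top mark_grey 0.91 [299. 187. 330. 218.] [0.663 0.018 0.019]
top mark_grey 0.69 [418. 291. 437. 312.] [ 0.429 -0.227  0.06 ]
top mark_black 0.65 [259. 190. 289. 226.] [0.652 0.115 0.016]
top mark_black 0.57 [273. 252. 290. 266.] [0.531 0.097 0.032]
top tin 0.93 [127. 215. 197. 278.] [0.569 0.375 0.021]
scene spool_orange 0.8 [326. 125. 361. 164.] [0.461 0.2   0.051]
scene spool_blue 0.61 [255. 197. 285. 235.] [ 0.442 -0.035  0.047]
scene spool_violet 0.85 [264. 258. 291. 288.] [ 0.524 -0.134  0.042]
scene spool_green 0.74 [338. 190. 358. 213.] [0.539 0.083 0.033]
scene empty_reel 0.73 [184. 277. 210. 313.] [ 0.445 -0.247  0.059]
scene empty_reel 0.22 [390.  85. 458. 159.] [0.56  0.379 0.027]
scene mark_red 0.96 [329. 316. 369. 356.] [ 0.682 -0.159  0.015]
scene mark_white 0.77 [353. 280. 385. 310.] [ 0.674 -0.076  0.02 ]
scene mark_grey 0.83 [368. 242. 410. 274.] [0.666 0.015 0.017]
scene mark_black 0.63 [386. 205. 425. 235.] [0.648 0.116 0.015]
scene mark_black 0.55 [267. 258. 289. 290.] [ 0.525 -0.136  0.042]
scene tin 0.58 [389.  86. 459. 161.] [0.562 0.374 0.028]
scene tin 0.47 [369. 245. 408. 273.] [0.665 0.012 0.017]
```

View pics/top0.png

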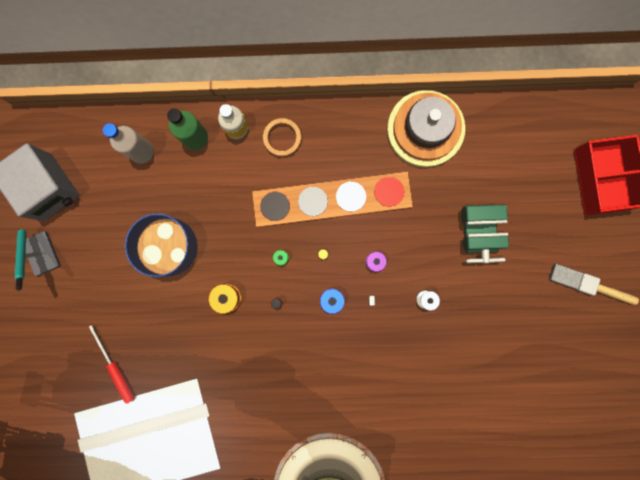

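View pics/scene0.png

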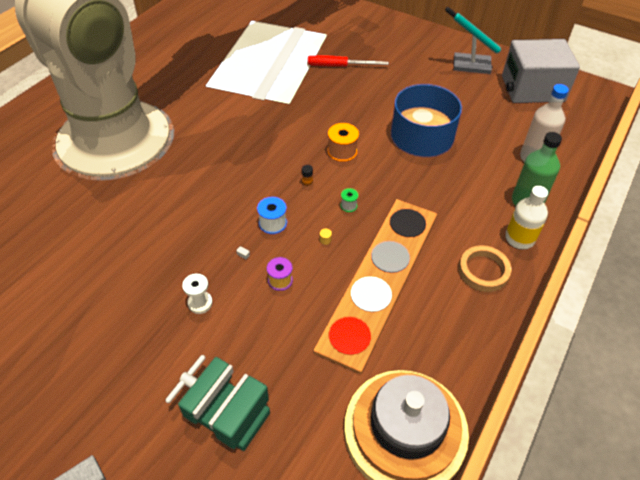

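The top view shows the board at the top centre with black (275,206), grey (313,201), white (351,196) and red (390,191) pads. The spools are orange (224,298), blue (332,300), violet (376,261) and green (281,258), with the reel at (429,300) and the tin at (161,246). The scene view confirms everything is upright, with small loose pieces between the spools.

```bash
cat > m.py <<'E'
from h import *
from scipy.optimize import least_squares
def circ(P,r):
    # known-radius disc: maximise coverage by rim fit on convex hull
    H=cv2.convexHull(P.astype(np.float32)).reshape(-1,2)
    f=least_squares(lambda c:np.hypot(*(H-c).T)-r,P.mean(0),loss="soft_l1",f_scale=.002)
    return f.x,np.sqrt(np.mean(f.fun**2))
E
python3 - <<'E'
from m import *
for n in("top","scene"):
    W=np.load(n+"W.npy");
    for t,x,y,r,h in[("orange",.45,.223,.032,.052),("blue",.435,-.025,.027,.046),("violet",.521,-.118,.022,.04),("green",.531,.094,.017,.034),("reel",.427,-.229,.02,.06)]:
        m=(np.abs(W[...,2]-h)<.005)&(np.hypot(W[...,0]-x,W[...,1]-y)<r+.025)
        P=W[m][:,:2]; b=P.min(0),P.max(0)
        print(n,t,len(P),circ(P,r),"mid",((b[0]+b[1])/2).round(4),"ext",(b[1]-b[0]).round(3),"z",np.median(W[m][:,2]).round(4))
    m=(W[...,2]>.075)&(W[...,2]<.095)&(np.hypot(W[...,0]-.57,W[...,1]-.375)<.1);P=W[m][:,:2];print(n,"tin",circ(P,.07),len(P))
    m=(np.hypot(W[...,0]-.57,W[...,1]-.375)<.045);print("scrap z",np.nanmedian(W[m][:,2]),np.nanpercentile(W[m][:,2],[10,90]))
    hsv=cv2.cvtColor(np.load(n+"I.npy"),cv2.COLOR_BGR2HSV)
    for t,x,y in[("red",.683,-.159),("white",.675,-.07),("grey",.665,.018),("black",.652,.112)]:
        near=(np.hypot(W[...,0]-x,W[...,1]-y)<.055)&(W[...,2]>.005)
        hh,s,v=hsv[...,0],hsv[...,1],hsv[...,2]
        m=near&{"red":((hh<5)|(hh>174))&(s>180),"white":(s<60)&(v>180),"grey":(s<70),"black":(v<80)}[t]
        k=cv2.connectedComponentsWithStats(m.astype(np.uint8)); i=1+k[2][1:,4].argmax()
        P=W[k[1]==i][:,:2];print(n,t,len(P),P.mean(0).round(4),circ(P,.035))
    # small things
    z=W[...,2]; m=(z>.006)&(W[...,0]>.38)&(W[...,0]<.6)&(np.abs(W[...,1])<.28)
    k=cv2.connectedComponentsWithStats(m.astype(np.uint8))
    for i in range(1,k[0]):
        if k[2][i,4]>8: P=W[k[1]==i];print("blob",k[2][i],P.mean(0).round(3),P.max(0).round(3))
E
```

```text
top orange 615 (array([0.44511726, 0.2286918 ]), np.float64(0.0007444040389654418)) mid [0.4452 0.2286] ext [0.061 0.062] z 0.0519
top blue 439 (array([ 0.43355478, -0.01680859]), np.float64(0.0007896864407436978)) mid [ 0.4341 -0.0163] ext [0.052 0.052] z 0.0458
top violet 282 (array([ 0.52076303, -0.11981966]), np.float64(0.0008982755026058566)) mid [ 0.5206 -0.1197] ext [0.041 0.041] z 0.0399
top green 171 (array([0.53533005, 0.09884071]), np.float64(0.0007317295420448772)) mid [0.5357 0.0988] ext [0.032 0.032] z 0.034
top reel 256 (array([ 0.43024764, -0.2329919 ]), np.float64(0.00047758829109677254)) mid [ 0.4297 -0.2328] ext [0.038 0.038] z 0.0598
top tin (array([0.56840056, 0.36717024]), np.float64(0.0005057980749858541)) 451
scrap z 0.02508319333653981 [0.02214075 0.02798191]Traceback (most recent call last):
  File "<stdin>", line 15, in <module>
ValueError: attempt to get argmax of an empty sequence
```

```bash
python3 - <<'E'
from m import *
for n in("top","scene"):
    W=np.load(n+"W.npy");
    for t,x,y,r,h in[("orange",.445,.2287,.032,.052),("blue",.4336,-.0168,.027,.046),("violet",.5208,-.1198,.022,.04),("green",.5353,.0988,.017,.034),("reel",.4302,-.2330,.02,.06)]:
        m=(np.abs(W[...,2]-h)<.005)&(np.hypot(W[...,0]-x,W[...,1]-y)<r+.02)
        P=W[m][:,:2]
        if n=="scene":print(n,t,len(P),circ(P,r))
    if n=="scene":
        m=(W[...,2]>.075)&(W[...,2]<.095)&(np.hypot(W[...,0]-.57,W[...,1]-.37)<.1);P=W[m][:,:2];print(n,"tin",circ(P,.07),len(P))
        m=(np.hypot(W[...,0]-.57,W[...,1]-.37)<.03);print("scrap z",np.nanmedian(W[m][:,2]))
    I=np.load(n+"I.npy");hsv=cv2.cvtColor(I,cv2.COLOR_BGR2HSV).astype(int)
    for t,x,y in[("red",.683,-.159),("white",.675,-.07),("grey",.665,.018),("black",.652,.112)]:
        d=np.hypot(W[...,0]-x,W[...,1]-y); col=np.median(I[d<.015],0)
        m=(d<.055)&(np.abs(I-col).sum(-1)<90)
        k=cv2.connectedComponentsWithStats(m.astype(np.uint8)); i=1+k[2][1:,4].argmax()
        P=W[k[1]==i];print(n,t,col,len(P),P.mean(0).round(4),circ(P[:,:2],.035))
    z=W[...,2]; m=(z>.006)&(W[...,0]>.38)&(W[...,0]<.6)&(np.abs(W[...,1])<.28)
    k=cv2.connectedComponentsWithStats(m.astype(np.uint8))
    for i in range(1,k[0]):
        if k[2][i,4]>8: P=W[k[1]==i];print("blob",k[2][i],P.mean(0).round(3),P.max(0).round(3))
E
```

```text
top red [ 84. 101. 249.] 1428 [ 0.6828 -0.1571  0.0136] (array([ 0.68308822, -0.13961255]), np.float64(0.019693303516641922))
top white [251. 250. 249.] 685 [ 0.6746 -0.0678  0.0156] (array([ 0.67489308, -0.0680606 ]), np.float64(0.0006127593421767143))
top grey [206. 221. 226.] 661 [0.666  0.0216 0.0157] (array([0.66610981, 0.02169331]), np.float64(0.00121271208405827))
top black [ 96. 104. 114.] 676 [0.6566 0.1106 0.0158] (array([0.65683012, 0.11098359]), np.float64(0.0010541787429847443))
blob [273 250  16  15 174] [0.535 0.099 0.034] [0.552 0.115 0.039]
blob [318 250  10   9  68] [0.54  0.001 0.022] [0.55  0.012 0.026]
blob [366 252  20  19 292] [ 0.52 -0.12  0.04] [ 0.541 -0.099  0.046]
blob [209 284  32  29 691] [0.446 0.226 0.049] [0.477 0.26  0.059]
blob [320 289  24  24 445] [ 0.434 -0.017  0.046] [0.46  0.01  0.052]
blob [417 291  22  19 320] [ 0.431 -0.231  0.051] [ 0.449 -0.213  0.066]
blob [369 296   6  10  57] [ 0.431 -0.109  0.014] [ 0.441 -0.103  0.018]
blob [271 298  11  11  97] [0.432 0.109 0.036] [0.442 0.121 0.045]
scene orange 526 (array([0.4448288 , 0.22613317])
[... 857 characters left out ...]
2303344442357856))
scene black [56. 58. 62.] 764 [0.657  0.1084 0.017 ] (array([0.65695092, 0.10919232]), np.float64(0.0013462208999975155))
blob [328 124  31  38 937] [0.45  0.216 0.041] [0.477 0.259 0.059]
blob [301 165  12  20 207] [0.433 0.104 0.029] [0.443 0.123 0.045]
blob [341 189  17  22 305] [0.537 0.093 0.028] [0.552 0.114 0.039]
blob [257 198  30  35 813] [ 0.438 -0.026  0.038] [0.46  0.007 0.052]
blob [319 229  12  15 141] [ 0.542 -0.004  0.019] [0.552 0.009 0.027]
blob [236 247  13  12  93] [ 0.432 -0.113  0.013] [ 0.443 -0.106  0.018]
blob [267 258  25  32 637] [ 0.523 -0.127  0.034] [ 0.542 -0.099  0.046]
blob [183 275  28  38 766] [ 0.433 -0.238  0.041] [ 0.451 -0.215  0.067]
```

Request:
arm_command([
  {"jaw": 1,"translation": [28,-48,-8],"spin": 0.023},
  {"jaw": 1,"translation": [28,-48,-8],"spin": 0.023},
  {"jaw": 1,"translation": [28,-48,-8],"spin": 0.023},
  {"jaw": 1,"translation": [28,-48,-8],"spin": 0.023},
  {"jaw": 1,"translation": [28,-48,-8],"spin": 0.023},
], squeeze=30)

```text
clock: 1.72
eef_pos: [0.3074, 0.4642, 0.1786]
eef_rot: [0.0, 0.058, 0.998, 0.0]
wrist_force: [0.5, -0.0, -0.0]
finger_gap: 1.002
finger_force: 0.0
```

Request:
arm_command([
  {"jaw": 1,"translation": [28,-48,-8],"spin": 0.023},
  {"jaw": 1,"translation": [28,-48,-8],"spin": 0.023},
  {"jaw": 1,"translation": [28,-48,-8],"spin": 0.023},
  {"jaw": 1,"translation": [28,-48,-8],"spin": 0.023},
  {"jaw": 1,"translation": [28,-48,-8],"spin": 0.023},
])

```text
clock: 2.35
eef_pos: [0.4476, 0.2243, 0.1386]
eef_rot: [0.0, 0.0, 1.0, 0.0]
wrist_force: [1.8, 1.0, 0.3]
finger_gap: 0.999
finger_force: 0.0
```

```bash
cat > w.py <<'E'
from m import *
import sys
# w.py name x y r h : refine a disc top from the wrist camera
def w(x,y,r,h,save=None):
    c=camera("wrist");W=world(c)
    if save: cv2.imwrite("pics/"+save,c["image"])
    m=(np.abs(W[...,2]-h)<.006)&(np.hypot(W[...,0]-x,W[...,1]-y)<r+.012)
    P=W[m][:,:2]; s=observe()
    f,e=circ(P,r); print("n",len(P),"centre",f.round(4),"rms",e.round(4),"ext",np.ptp(P,0).round(3),"d mm",((f-s["eef_pos"][:2])*1e3).round(1),"tcp",s["eef_pos"].round(4))
if __name__=="__main__":
    a=sys.argv; w(*map(float,a[1:5]),save=a[5] if len(a)>5 else None)
E
python3 w.py .445 .2275 .032 .052 w1.png
```

```text
n 7400 centre [0.4428 0.2288] rms 0.0003 ext [0.064 0.063] d mm [-7.9 12.5] tcp [0.4507 0.2163 0.1378]
```

View pics/w1.png

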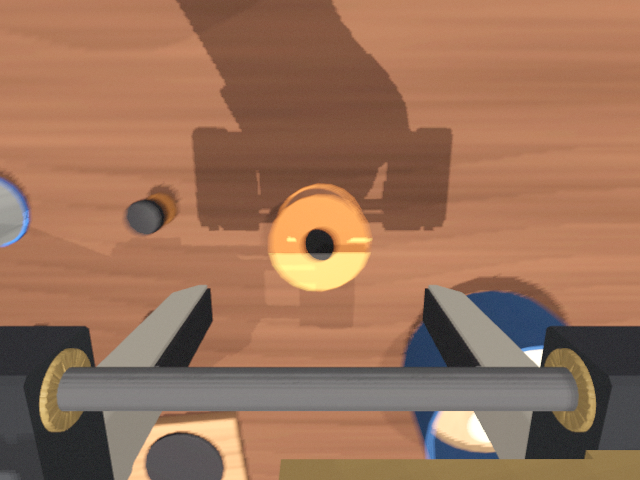

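The wrist view shows the orange spool at (320,240) between open fingers, with the dark bit (148,215) clear of them. The arm was still settling, so I'm measuring again.

```bash
python3 w.py .445 .2275 .032 .052; python3 w.py .445 .2275 .032 .052;python3 w.py .445 .2275 .032 .052
```

```text
n 7523 centre [0.4428 0.2287] rms 0.0004 ext [0.064 0.063] d mm [-6.3  9.3] tcp [0.4492 0.2194 0.1381]
n 7465 centre [0.4429 0.2287] rms 0.0003 ext [0.063 0.063] d mm [-5.1  6.2] tcp [0.448  0.2225 0.1384]
n 7415 centre [0.4428 0.2287] rms 0.0003 ext [0.064 0.063] d mm [-4.4  4. ] tcp [0.4471 0.2247 0.1386]
```

Request:
arm_command([
  {"jaw": 1,"translation": [-3,3,-45],"spin": 0},
  {"jaw": 1,"translation": [0,0,-45],"spin": 0},
  {"jaw": 1,"translation": [0,0,-30],"spin": 0},
  {"jaw": 1,"translation": [0,0,-6],"spin": 0},
  {"jaw": 0.9,"translation": [0,0,0],"spin": 0},
])

```text
clock: 3.18
eef_pos: [0.4433, 0.2298, 0.013]
eef_rot: [-0.0, 0.0, 1.0, 0.0]
wrist_force: [-0.2, 0.5, 0.4]
finger_gap: 0.935
finger_force: 0.0
```

Request:
arm_command([
  {"jaw": 0.6,"translation": [0,0,0],"spin": 0},
  {"jaw": 0.6,"translation": [0,0,0],"spin": 0},
  {"jaw": 0.6,"translation": [0,0,0],"spin": 0},
  {"jaw": 0.6,"translation": [0,0,0],"spin": 0},
  {"jaw": 0.6,"translation": [0,0,0],"spin": 0},
], squeeze=30)

```text
clock: 3.8
eef_pos: [0.4439, 0.2284, 0.0135]
eef_rot: [0.001, 0.001, 1.0, 0.0]
wrist_force: [-1.7, -1.7, 8.4]
finger_gap: 0.683
finger_force: 30.0
```

Request:
arm_command([
  {"jaw": 0.6,"translation": [0,0,30],"spin": 0},
  {"jaw": 0.6,"translation": [0,0,45],"spin": 0},
  {"jaw": 0.6,"translation": [10,-16,25],"spin": 0},
  {"jaw": 0.6,"translation": [24,-38,0],"spin": 0},
  {"jaw": 0.6,"translation": [24,-39,0],"spin": 0},
], squeeze=40)

```text
clock: 4.42
eef_pos: [0.502, 0.1348, 0.1133]
eef_rot: [0.0, 0.0, 1.0, 0.0]
wrist_force: [0.1, 0.3, -4.7]
finger_gap: 0.686
finger_force: 40.0
```

Request:
arm_command([
  {"jaw": 0.6,"translation": [24,-39,0],"spin": 0},
  {"jaw": 0.6,"translation": [24,-39,0],"spin": 0},
  {"jaw": 0.6,"translation": [24,-39,0],"spin": 0},
  {"jaw": 0.6,"translation": [24,-39,0],"spin": 0},
  {"jaw": 0.6,"translation": [24,-39,0],"spin": 0},
])

```text
clock: 5.05
eef_pos: [0.6215, -0.0609, 0.1124]
eef_rot: [-0.0, 0.001, 1.0, 0.0]
wrist_force: [0.6, 0.2, -5.5]
finger_gap: 0.68
finger_force: 40.0
```

Request:
arm_command([
  {"jaw": 0.6,"translation": [24,-39,0],"spin": 0},
  {"jaw": 0.6,"translation": [24,-39,0],"spin": 0},
  {"jaw": 0.6,"translation": [13.5,-20,0],"spin": 0},
  {"jaw": 0.6,"translation": [0,0,0],"spin": 0},
  {"jaw": 0.6,"translation": [0,0,0],"spin": 0},
])

```text
clock: 5.68
eef_pos: [0.6821, -0.1565, 0.1121]
eef_rot: [-0.001, 0.001, 1.0, 0.0]
wrist_force: [-0.8, 0.9, -4.8]
finger_gap: 0.683
finger_force: 40.0
```

```bash
cat > p.py <<'E'
# p.py x y [png]: pad centre and held/placed spool as seen by the wrist camera
from m import *
import sys
x,y,r,h=map(float,sys.argv[1:5]); c=camera("wrist");W=world(c);I=c["image"].astype(int)
if len(sys.argv)>5: cv2.imwrite("pics/"+sys.argv[5],c["image"])
d=np.hypot(W[...,0]-x,W[...,1]-y); s=observe(); print("tcp",s["eef_pos"].round(4),s["wrist_force"])
m=(np.abs(W[...,2]-h)<.006)&(d<r+.012);P=W[m][:,:2]
if len(P)>50: print("top",len(P),circ(P,r),np.ptp(P,0).round(3))
m=(d<.06)&(np.abs(W[...,2]-.016)<.0018); P=W[m]; print("pad level",len(P),P[:,2].mean() if len(P) else 0)
E
python3 p.py .683 -.158 .032 .154 p1.png
```

```text
tcp [ 0.6822 -0.1561  0.1123] [-0.17412761  0.34739657 -5.14788356]
top 18381 (array([ 0.68073735, -0.15544209]), np.float64(0.006480650923908678)) [0.064 0.085]
pad level 3267 0.016459074983103818
```

View pics/p1.png

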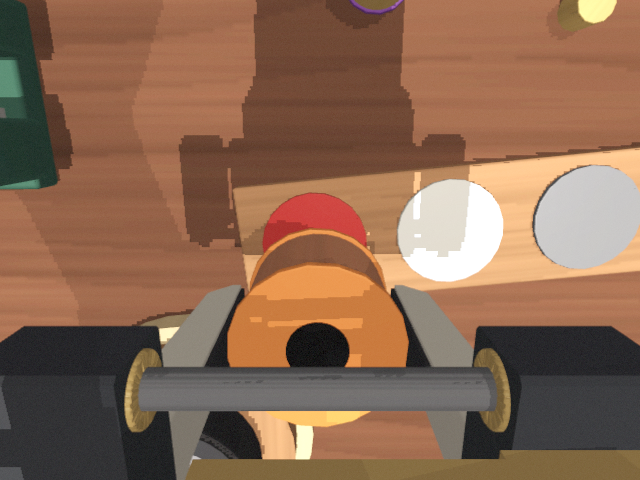

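The wrist view shows the orange spool held over the red pad (315,235), with the white (450,230) and grey (590,217) pads in full view. I'll fit the pads and the held spool in this same camera.

```bash
cat > p.py <<'E'
# p.py hmin held-r held-h : pads fitted to the row, and the held spool's top, from the wrist camera
from m import *
import sys
r,h=map(float,sys.argv[1:3]); c=camera("wrist");W=world(c);I=c["image"].astype(int)
if len(sys.argv)>3: cv2.imwrite("pics/"+sys.argv[3],c["image"])
s=observe(); T=s["eef_pos"]; print("tcp",T.round(4),s["wrist_force"].round(1))
d=np.hypot(W[...,0]-T[0],W[...,1]-T[1])
m=(np.abs(W[...,2]-h)<.005)&(d<r+.01)&(np.abs(W[...,1]-T[1])<r-.004);P=W[m][:,:2]
if len(P)>50:
    # front rim only (towards the base): robust x of the centre
    e=[(P[np.abs(P[:,1]-y)<.001][:,0].min()+np.sqrt(r*r-(y-T[1])**2)) for y in T[1]+np.arange(-.016,.017,.004)*r/.032]
    e2=[(P[np.abs(P[:,1]-y)<.001][:,0].max()-np.sqrt(r*r-(y-T[1])**2)) for y in T[1]+np.arange(-.016,.017,.004)*r/.032]
    print("held z",np.median(W[m][:,2]).round(4),"x from near rim",np.median(e).round(4),"far",np.median(e2).round(4))
for t,x,y in[("red",.683,-.158),("white",.6745,-.068),("grey",.6655,.0215),("black",.657,.110)]:
    D=np.hypot(W[...,0]-x,W[...,1]-y)
    n=(D<.06)&(W[...,2]<.02)
    if n.sum()<1500: continue
    hsv=cv2.cvtColor(c["image"],cv2.COLOR_BGR2HSV).astype(int)
    q={"red":((hsv[...,0]<4)|(hsv[...,0]>175))&(hsv[...,1]>190),"white":hsv[...,1]<70,"grey":hsv[...,1]<70,"black":(hsv[...,2]<130)&(hsv[...,1]<90)}[t]&n
    k=cv2.connectedComponentsWithStats(q.astype(np.uint8))
    if k[0]<2: continue
    P=W[k[1]==1+k[2][1:,4].argmax()]
    b=k[2][1+k[2][1:,4].argmax()]
    print(t,b,circ(P[:,:2],.035),np.ptp(P[:,:2],0).round(3))
E
python3 p.py .032 .152
```

```text
tcp [ 0.6824 -0.1559  0.1125] [-0.   0.1 -4.4]
held z 0.1521 x from near rim 0.6811 far 0.6807
red [263 246   3   2   3] (array([ 0.71366401, -0.17393434]), np.float64(8.487264643727255e-05)) [0.001 0.001]
white [ 396  179  107  103 8536] (array([ 0.67340568, -0.06729551]), np.float64(0.0007447083560534285)) [0.072 0.071]
grey [ 532  165  108  104 8781] (array([0.66426013, 0.02167424]), np.float64(0.0008308036583000913)) [0.071 0.07 ]
```

Request:
arm_command([
  {"jaw": 0.6,"translation": [1.5,-0.5,-30],"spin": 0},
  {"jaw": 0.6,"translation": [0,0,-30],"spin": 0},
  {"jaw": 0.6,"translation": [0,0,-12],"spin": 0},
  {"jaw": 0.6,"translation": [0,0,-6],"spin": 0},
  {"jaw": 0.6,"translation": [0,0,0],"spin": 0},
])

```text
clock: 6.4
eef_pos: [0.6848, -0.1577, 0.0351]
eef_rot: [0.0, 0.001, 1.0, -0.0]
wrist_force: [-0.6, -0.4, -5.4]
finger_gap: 0.686
finger_force: 40.0
```

Request:
arm_command([
  {"jaw": 0.6,"translation": [0,0,-1],"spin": 0},
  {"jaw": 0.6,"translation": [0,0,-1],"spin": 0},
  {"jaw": 0.6,"translation": [0,0,-1],"spin": 0},
  {"jaw": 0.6,"translation": [0,0,-1],"spin": 0},
  {"jaw": 0.6,"translation": [0,0,0],"spin": 0},
])

```text
clock: 7.02
eef_pos: [0.6845, -0.1579, 0.0305]
eef_rot: [-0.0, 0.001, 1.0, 0.0]
wrist_force: [-0.6, -0.2, -5.0]
finger_gap: 0.682
finger_force: 40.0
```

Request:
arm_command([
  {"jaw": 0.6,"translation": [0,0,-0.5],"spin": 0},
  {"jaw": 0.6,"translation": [0,0,-0.5],"spin": 0},
  {"jaw": 0.6,"translation": [0,0,-0.5],"spin": 0},
  {"jaw": 0.6,"translation": [0,0,0],"spin": 0},
  {"jaw": 0.6,"translation": [0,0,0],"spin": 0},
])

```text
clock: 7.65
eef_pos: [0.6846, -0.1579, 0.0297]
eef_rot: [0.0, 0.001, 1.0, -0.0]
wrist_force: [-3.9, 0.9, 6.3]
finger_gap: 0.686
finger_force: 40.0
```

Request:
arm_command([
  {"jaw": 0.85,"translation": [0,0,0],"spin": 0},
  {"jaw": 0.85,"translation": [0,0,0],"spin": 0},
  {"jaw": 0.85,"translation": [0,0,10],"spin": 0},
  {"jaw": 0.85,"translation": [0,0,40],"spin": 0},
  {"jaw": 0.85,"translation": [-20,11,40],"spin": 0},
])

```text
clock: 8.28
eef_pos: [0.6654, -0.1475, 0.1203]
eef_rot: [0.001, 0.001, 1.0, -0.0]
wrist_force: [-0.2, -0.7, -0.7]
finger_gap: 0.852
finger_force: 0.0
```

Request:
arm_command([
  {"jaw": 1,"translation": [-44,24,0],"spin": 0},
  {"jaw": 1,"translation": [-44,24,0],"spin": 0},
  {"jaw": 1,"translation": [-44,24,0],"spin": 0},
  {"jaw": 1,"translation": [-44,25,0],"spin": 0},
  {"jaw": 1,"translation": [-44,25,0],"spin": 0},
])

```text
clock: 8.9
eef_pos: [0.4437, -0.0242, 0.1198]
eef_rot: [0.001, 0.001, 1.0, 0.0]
wrist_force: [0.3, 0.6, -0.4]
finger_gap: 1.003
finger_force: 0.0
```

Request:
arm_command([
  {"jaw": 1,"translation": [-11,7,0],"spin": 0},
  {"jaw": 1,"translation": [0,0,0],"spin": 0},
  {"jaw": 1,"translation": [0,0,-20],"spin": 0},
  {"jaw": 1,"translation": [0,0,0],"spin": 0},
  {"jaw": 1,"translation": [0,0,0],"spin": 0},
])

```text
clock: 9.52
eef_pos: [0.4344, -0.0183, 0.0993]
eef_rot: [0.0, 0.001, 1.0, -0.0]
wrist_force: [-0.7, 0.4, -0.5]
finger_gap: 1.001
finger_force: 0.0
```

```bash
python3 w.py .4335 -.018 .027 .046 w2.png
```

```text
n 6741 centre [ 0.4309 -0.0168] rms 0.0003 ext [0.053 0.054] d mm [-3.4  1.4] tcp [ 0.4343 -0.0182  0.0994]
```

Request:
arm_command([
  {"jaw": 1,"translation": [-2.5,1,-40],"spin": 0},
  {"jaw": 1,"translation": [0,0,-35],"spin": 0},
  {"jaw": 1,"translation": [0,0,-13],"spin": 0},
  {"jaw": 1,"translation": [0,0,0],"spin": 0},
  {"jaw": 0.8,"translation": [0,0,0],"spin": 0},
])

```text
clock: 10.2
eef_pos: [0.431, -0.0178, 0.0179]
eef_rot: [-0.001, 0.001, 1.0, -0.001]
wrist_force: [0.3, -0.3, 0.5]
finger_gap: 0.932
finger_force: 0.0
```

Request:
arm_command([
  {"jaw": 0.5,"translation": [0,0,0],"spin": 0},
  {"jaw": 0.5,"translation": [0,0,0],"spin": 0},
  {"jaw": 0.5,"translation": [0,0,0],"spin": 0},
  {"jaw": 0.5,"translation": [0,0,0],"spin": 0},
  {"jaw": 0.5,"translation": [0,0,0],"spin": 0},
])

```text
clock: 10.82
eef_pos: [0.4305, -0.0177, 0.0175]
eef_rot: [-0.002, 0.001, 1.0, -0.001]
wrist_force: [-0.1, -0.5, 6.1]
finger_gap: 0.573
finger_force: 40.0
```

Request:
arm_command([
  {"jaw": 0.5,"translation": [0,0,30],"spin": 0},
  {"jaw": 0.5,"translation": [0,0,40],"spin": 0},
  {"jaw": 0.5,"translation": [20,-4,25],"spin": 0},
  {"jaw": 0.5,"translation": [40,-8,0],"spin": 0},
  {"jaw": 0.5,"translation": [40,-8,0],"spin": 0},
])

```text
clock: 11.45
eef_pos: [0.5311, -0.0383, 0.1126]
eef_rot: [-0.002, 0.001, 1.0, -0.001]
wrist_force: [-0.4, 0.4, -5.0]
finger_gap: 0.573
finger_force: 40.0
```

Request:
arm_command([
  {"jaw": 0.5,"translation": [40,-8,0],"spin": 0},
  {"jaw": 0.5,"translation": [40,-8,0],"spin": 0},
  {"jaw": 0.5,"translation": [40,-8,0],"spin": 0},
  {"jaw": 0.5,"translation": [23,-6,0],"spin": 0},
  {"jaw": 0.5,"translation": [0,0,0],"spin": 0},
])

```text
clock: 12.08
eef_pos: [0.674, -0.0683, 0.111]
eef_rot: [-0.002, 0.001, 1.0, -0.001]
wrist_force: [-0.6, 0.7, -4.5]
finger_gap: 0.575
finger_force: 40.0
```

Request:
arm_command([
  {"jaw": 0.5,"translation": [0,0,-20],"spin": 0},
  {"jaw": 0.5,"translation": [0,0,0],"spin": 0},
  {"jaw": 0.5,"translation": [0,0,0],"spin": 0},
  {"jaw": 0.5,"translation": [0,0,0],"spin": 0},
  {"jaw": 0.5,"translation": [0,0,0],"spin": 0},
])

```text
clock: 12.7
eef_pos: [0.6736, -0.0677, 0.0928]
eef_rot: [-0.001, 0.001, 1.0, -0.001]
wrist_force: [0.3, -0.0, -4.2]
finger_gap: 0.577
finger_force: 40.0
```

```bash
python3 p.py .027 .121 p2.png
```

```text
tcp [ 0.6736 -0.0678  0.0927] [-0.2 -0.2 -4. ]
held z 0.1226 x from near rim 0.6741 far 0.6595
red [220 240   1   1   1] (array([ 0.68625745, -0.1540389 ]), np.float64(2.742648150255711e-09)) [0. 0.]
white [ 260  197  112   77 4620] (array([ 0.67272224, -0.06817216]), np.float64(0.0002068734099429061)) [0.049 0.07 ]
grey [ 405  183  114  109 9755] (array([0.66450735, 0.02192756]), np.float64(0.0005823556778991642)) [0.07 0.07]
black [ 551  168   89  111 8175] (array([0.65516932, 0.10998492]), np.float64(0.0038119932071346103)) [0.069 0.058]
```

View pics/p2.png

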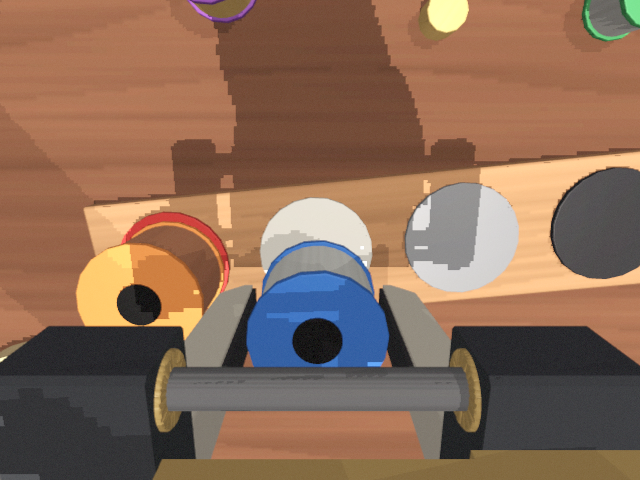

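The wrist view shows orange standing centred on red (175,260), and blue held over the white pad (316,250), well aligned. Lowering.

Request:
arm_command([
  {"jaw": 0.5,"translation": [-0.5,0,-25],"spin": 0},
  {"jaw": 0.5,"translation": [0,0,-22],"spin": 0},
  {"jaw": 0.5,"translation": [0,0,-7],"spin": 0},
  {"jaw": 0.5,"translation": [0,0,-2],"spin": 0},
  {"jaw": 0.5,"translation": [0,0,0],"spin": 0},
])

```text
clock: 13.38
eef_pos: [0.6733, -0.0676, 0.0367]
eef_rot: [-0.001, 0.001, 1.0, -0.001]
wrist_force: [-0.1, 0.1, -3.7]
finger_gap: 0.574
finger_force: 40.0
```

Request:
arm_command([
  {"jaw": 0.5,"translation": [0,0,-0.7],"spin": 0},
  {"jaw": 0.5,"translation": [0,0,-0.7],"spin": 0},
  {"jaw": 0.5,"translation": [0,0,-0.7],"spin": 0},
  {"jaw": 0.5,"translation": [0,0,-0.7],"spin": 0},
  {"jaw": 0.5,"translation": [0,0,0],"spin": 0},
])

```text
clock: 14.0
eef_pos: [0.673, -0.0677, 0.0337]
eef_rot: [-0.002, 0.001, 1.0, -0.001]
wrist_force: [-1.6, 0.1, -1.4]
finger_gap: 0.578
finger_force: 40.0
```

Request:
arm_command([
  {"jaw": 0.5,"translation": [0,0,-0.4],"spin": 0},
  {"jaw": 0.68,"translation": [0,0,0],"spin": 0},
  {"jaw": 0.68,"translation": [0,0,0],"spin": 0},
  {"jaw": 0.68,"translation": [0,0,15],"spin": 0},
  {"jaw": 0.68,"translation": [0,0,40],"spin": 0},
])

```text
clock: 14.62
eef_pos: [0.6719, -0.0676, 0.0878]
eef_rot: [-0.003, 0.001, 1.0, -0.001]
wrist_force: [0.7, -0.4, -0.1]
finger_gap: 0.676
finger_force: 0.0
```

Request:
arm_command([
  {"jaw": 0.7,"translation": [-20,-7,30],"spin": 0},
  {"jaw": 0.9,"translation": [-40,-14,0],"spin": 0},
  {"jaw": 0.9,"translation": [-40,-14,0],"spin": 0},
  {"jaw": 0.9,"translation": [-40,-14,0],"spin": 0},
  {"jaw": 0.9,"translation": [-13,-4,0],"spin": 0},
])

```text
clock: 15.25
eef_pos: [0.5178, -0.1219, 0.1191]
eef_rot: [-0.002, 0.001, 1.0, -0.002]
wrist_force: [1.0, -0.2, -0.5]
finger_gap: 0.902
finger_force: 0.0
```

Request:
arm_command([
  {"jaw": 0.9,"translation": [0,0,-20],"spin": 0},
  {"jaw": 0.9,"translation": [0,0,0],"spin": 0},
  {"jaw": 0.9,"translation": [0,0,0],"spin": 0},
  {"jaw": 0.9,"translation": [0,0,0],"spin": 0},
  {"jaw": 0.9,"translation": [0,0,0],"spin": 0},
])

```text
clock: 15.88
eef_pos: [0.5202, -0.1206, 0.0985]
eef_rot: [-0.001, 0.001, 1.0, -0.001]
wrist_force: [0.4, -0.6, -0.2]
finger_gap: 0.9
finger_force: 0.0
```

```bash
python3 w.py .5203 -.121 .022 .040 w3.png
```

```text
n 4245 centre [ 0.518  -0.1199] rms 0.0003 ext [0.043 0.043] d mm [-2.1  0.7] tcp [ 0.5201 -0.1207  0.0984]
```

Request:
arm_command([
  {"jaw": 0.9,"translation": [-1.5,0.5,-40],"spin": 0},
  {"jaw": 0.9,"translation": [0,0,-35],"spin": 0},
  {"jaw": 0.9,"translation": [0,0,-13],"spin": 0},
  {"jaw": 0.9,"translation": [0,0,0],"spin": 0},
  {"jaw": 0.7,"translation": [0,0,0],"spin": 0},
])

```text
clock: 16.55
eef_pos: [0.519, -0.1203, 0.0111]
eef_rot: [-0.001, 0.001, 1.0, -0.001]
wrist_force: [0.6, 0.4, 0.0]
finger_gap: 0.835
finger_force: 0.0
```

Request:
arm_command([
  {"jaw": 0.4,"translation": [0,0,0],"spin": 0},
  {"jaw": 0.4,"translation": [0,0,0],"spin": 0},
  {"jaw": 0.4,"translation": [0,0,0],"spin": 0},
  {"jaw": 0.4,"translation": [0,0,0],"spin": 0},
  {"jaw": 0.4,"translation": [0,0,0],"spin": 0},
])

```text
clock: 17.18
eef_pos: [0.5185, -0.1204, 0.0104]
eef_rot: [-0.002, 0.001, 1.0, -0.001]
wrist_force: [-1.1, -1.2, 6.1]
finger_gap: 0.466
finger_force: 40.0
```

Request:
arm_command([
  {"jaw": 0.4,"translation": [0,0,30],"spin": 0},
  {"jaw": 0.4,"translation": [0,0,40],"spin": 0},
  {"jaw": 0.4,"translation": [15,15,30],"spin": 0},
  {"jaw": 0.4,"translation": [33,32,0],"spin": 0},
  {"jaw": 0.4,"translation": [33,32,0],"spin": 0},
])

```text
clock: 17.8
eef_pos: [0.6001, -0.0409, 0.1105]
eef_rot: [-0.002, 0.001, 1.0, -0.001]
wrist_force: [1.5, -1.1, -2.9]
finger_gap: 0.466
finger_force: 40.0
```

Request:
arm_command([
  {"jaw": 0.4,"translation": [33,32,0],"spin": 0},
  {"jaw": 0.4,"translation": [32.5,31,0],"spin": 0},
  {"jaw": 0.4,"translation": [0,0,-22],"spin": 0},
  {"jaw": 0.4,"translation": [0,0,0],"spin": 0},
  {"jaw": 0.4,"translation": [0,0,0],"spin": 0},
])

```text
clock: 18.42
eef_pos: [0.6645, 0.0211, 0.0882]
eef_rot: [-0.002, 0.001, 1.0, -0.001]
wrist_force: [0.2, 0.1, -2.7]
finger_gap: 0.464
finger_force: 40.0
```

```bash
python3 p.py .022 .118 p3.png
```

```text
tcp [0.6647 0.0211 0.0886] [-0.4 -0.4 -1.5]
held z 0.1192 x from near rim 0.6638 far 0.6545
red [ 73 256   3   4   6] (array([ 0.63455925, -0.10797519]), np.float64(0.0003722778737374558)) [0.001 0.002]
white [ 116  214  114  105 2705] (array([ 0.67252576, -0.06808127]), np.float64(0.00056743152785779)) [0.069 0.07 ]
grey [ 260  199  114   87 6014] (array([0.66387581, 0.02137291]), np.float64(0.0003280060963838517)) [0.054 0.07 ]
black [ 407  185  116  110 9839] (array([0.65498864, 0.11094592]), np.float64(0.0005369449500185184)) [0.069 0.069]
```

Request:
arm_command([
  {"jaw": 0.4,"translation": [0,0.3,-28],"spin": 0},
  {"jaw": 0.4,"translation": [0,0,-22],"spin": 0},
  {"jaw": 0.4,"translation": [0,0,-7],"spin": 0},
  {"jaw": 0.4,"translation": [0,0,-2],"spin": 0},
  {"jaw": 0.4,"translation": [0,0,0],"spin": 0},
])

```text
clock: 19.1
eef_pos: [0.6654, 0.022, 0.03]
eef_rot: [-0.001, 0.001, 1.0, -0.001]
wrist_force: [-0.1, 0.5, -2.0]
finger_gap: 0.466
finger_force: 40.0
```

Request:
arm_command([
  {"jaw": 0.4,"translation": [0,0,-0.7],"spin": 0},
  {"jaw": 0.4,"translation": [0,0,-0.7],"spin": 0},
  {"jaw": 0.4,"translation": [0,0,-0.7],"spin": 0},
  {"jaw": 0.4,"translation": [0,0,-0.6],"spin": 0},
  {"jaw": 0.4,"translation": [0,0,0],"spin": 0},
])

```text
clock: 19.73
eef_pos: [0.6649, 0.0221, 0.0265]
eef_rot: [-0.002, 0.001, 1.0, -0.001]
wrist_force: [-0.6, -0.5, -0.9]
finger_gap: 0.468
finger_force: 40.0
```

Request:
arm_command([
  {"jaw": 0.4,"translation": [0,0,-0.5],"spin": 0},
  {"jaw": 0.58,"translation": [0,0,0],"spin": 0},
  {"jaw": 0.58,"translation": [0,0,0],"spin": 0},
  {"jaw": 0.58,"translation": [0,0,15],"spin": 0},
  {"jaw": 0.58,"translation": [0,0,40],"spin": 0},
])

```text
clock: 20.35
eef_pos: [0.6639, 0.0221, 0.0806]
eef_rot: [-0.003, 0.001, 1.0, -0.001]
wrist_force: [1.3, 0.8, 0.5]
finger_gap: 0.582
finger_force: 0.0
```

Request:
arm_command([
  {"jaw": 0.6,"translation": [-15,9,30],"spin": 0},
  {"jaw": 0.8,"translation": [-40,23,0],"spin": 0},
  {"jaw": 0.8,"translation": [-40,23,0],"spin": 0},
  {"jaw": 0.8,"translation": [-36,21,0],"spin": 0},
  {"jaw": 0.8,"translation": [0,0,0],"spin": 0},
])

```text
clock: 20.98
eef_pos: [0.5318, 0.0999, 0.1122]
eef_rot: [-0.002, -0.001, 1.0, -0.001]
wrist_force: [1.7, -0.2, 0.1]
finger_gap: 0.801
finger_force: 0.0
```

Request:
arm_command([
  {"jaw": 0.8,"translation": [0,0,-20],"spin": 0},
  {"jaw": 0.8,"translation": [0,0,0],"spin": 0},
  {"jaw": 0.8,"translation": [0,0,0],"spin": 0},
  {"jaw": 0.8,"translation": [0,0,0],"spin": 0},
  {"jaw": 0.8,"translation": [0,0,0],"spin": 0},
])

```text
clock: 21.6
eef_pos: [0.5342, 0.098, 0.0913]
eef_rot: [-0.001, 0.001, 1.0, -0.001]
wrist_force: [0.6, -0.0, -0.1]
finger_gap: 0.799
finger_force: 0.0
```

```bash
python3 w.py .534 .098 .017 .034 w4.png
```

```text
n 2551 centre [0.5329 0.0992] rms 0.0003 ext [0.033 0.033] d mm [-1.3  1.2] tcp [0.5341 0.098  0.0913]
```

View pics/w4.png

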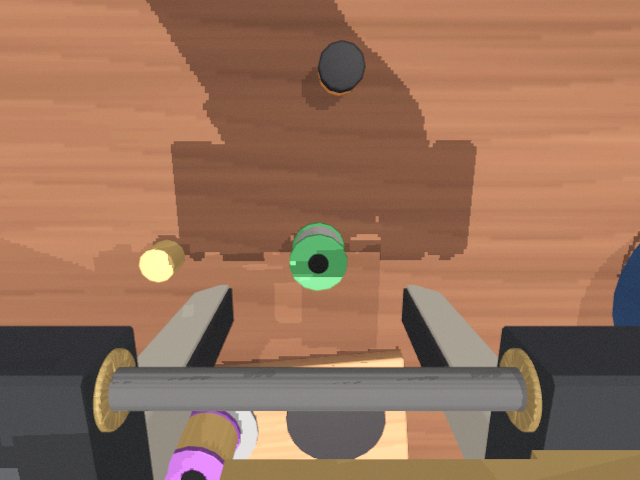

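The wrist view shows green (318,260) between the fingers, with the yellow bit (160,262) clear of the left finger, and violet standing on grey at the lower left.

Request:
arm_command([
  {"jaw": 0.8,"translation": [-1,1,-40],"spin": 0},
  {"jaw": 0.8,"translation": [0,0,-33],"spin": 0},
  {"jaw": 0.8,"translation": [0,0,-10],"spin": 0},
  {"jaw": 0.8,"translation": [0,0,0],"spin": 0},
  {"jaw": 0.6,"translation": [0,0,0],"spin": 0},
])

```text
clock: 22.28
eef_pos: [0.5335, 0.0992, 0.009]
eef_rot: [-0.001, 0.001, 1.0, -0.001]
wrist_force: [-0.0, 0.3, 0.1]
finger_gap: 0.735
finger_force: 0.0
```

Request:
arm_command([
  {"jaw": 0.3,"translation": [0,0,0],"spin": 0},
  {"jaw": 0.3,"translation": [0,0,0],"spin": 0},
  {"jaw": 0.3,"translation": [0,0,0],"spin": 0},
  {"jaw": 0.3,"translation": [0,0,0],"spin": 0},
  {"jaw": 0.3,"translation": [0,0,0],"spin": 0},
])

```text
clock: 22.9
eef_pos: [0.533, 0.099, 0.0081]
eef_rot: [-0.002, 0.001, 1.0, -0.001]
wrist_force: [0.1, -1.7, 4.6]
finger_gap: 0.357
finger_force: 40.0
```

Request:
arm_command([
  {"jaw": 0.3,"translation": [0,0,30],"spin": 0},
  {"jaw": 0.3,"translation": [0,0,40],"spin": 0},
  {"jaw": 0.3,"translation": [20,2,10],"spin": 0},
  {"jaw": 0.3,"translation": [40,4,0],"spin": 0},
  {"jaw": 0.3,"translation": [40,4,0],"spin": 0},
])

```text
clock: 23.52
eef_pos: [0.6339, 0.109, 0.0882]
eef_rot: [-0.002, 0.001, 1.0, -0.001]
wrist_force: [0.5, 0.4, -1.1]
finger_gap: 0.357
finger_force: 40.0
```

Request:
arm_command([
  {"jaw": 0.3,"translation": [22,2,0],"spin": 0},
  {"jaw": 0.3,"translation": [0,0,0],"spin": 0},
  {"jaw": 0.3,"translation": [0,0,0],"spin": 0},
  {"jaw": 0.3,"translation": [0,0,0],"spin": 0},
  {"jaw": 0.3,"translation": [0,0,0],"spin": 0},
])

```text
clock: 24.15
eef_pos: [0.6544, 0.1111, 0.0881]
eef_rot: [-0.002, 0.001, 1.0, -0.001]
wrist_force: [-0.4, 0.0, -0.6]
finger_gap: 0.359
finger_force: 40.0
```

```bash
python3 p.py .017 .114 p4.png
```

```text
tcp [0.6545 0.1111 0.0881] [0.2 0.4 0.1]
held z 0.1154 x from near rim 0.6542 far 0.6515
white [   0  230   88  106 2479] (array([ 0.67278895, -0.06730073]), np.float64(0.0017601956002286348)) [0.072 0.049]
grey [ 115  216  114  107 4075] (array([0.6637161 , 0.02149978]), np.float64(0.0005711155758214141)) [0.071 0.071]
black [ 260  202  113   96 6713] (array([0.65514614, 0.1111484 ]), np.float64(0.0005715441948727843)) [0.06  0.068]
```

Nearly perfect; x +0.7. The bottom is at 0.080, so contact is about 64 mm down.

Request:
arm_command([
  {"jaw": 0.3,"translation": [0.7,0,-28],"spin": 0},
  {"jaw": 0.3,"translation": [0,0,-23],"spin": 0},
  {"jaw": 0.3,"translation": [0,0,-7],"spin": 0},
  {"jaw": 0.3,"translation": [0,0,-3],"spin": 0},
  {"jaw": 0.3,"translation": [0,0,0],"spin": 0},
])

```text
clock: 24.82
eef_pos: [0.6559, 0.1112, 0.0275]
eef_rot: [-0.001, 0.001, 1.0, -0.001]
wrist_force: [-0.2, 0.6, -1.1]
finger_gap: 0.357
finger_force: 40.0
```

Request:
arm_command([
  {"jaw": 0.3,"translation": [0,0,-0.7],"spin": 0},
  {"jaw": 0.3,"translation": [0,0,-0.7],"spin": 0},
  {"jaw": 0.3,"translation": [0,0,-0.7],"spin": 0},
  {"jaw": 0.3,"translation": [0,0,-0.7],"spin": 0},
  {"jaw": 0.3,"translation": [0,0,0],"spin": 0},
])

```text
clock: 25.45
eef_pos: [0.6556, 0.111, 0.0242]
eef_rot: [-0.002, 0.001, 1.0, -0.001]
wrist_force: [0.0, 0.4, 1.6]
finger_gap: 0.355
finger_force: 40.0
```

Request:
arm_command([
  {"jaw": 0.48,"translation": [0,0,0],"spin": 0},
  {"jaw": 0.48,"translation": [0,0,0],"spin": 0},
  {"jaw": 0.48,"translation": [0,0,15],"spin": 0},
  {"jaw": 0.48,"translation": [0,0,50],"spin": 0},
  {"jaw": 0.6,"translation": [-5,-8,50],"spin": 0},
])

```text
clock: 26.08
eef_pos: [0.6506, 0.1039, 0.1412]
eef_rot: [-0.002, 0.0, 1.0, -0.001]
wrist_force: [0.2, 0.5, 0.5]
finger_gap: 0.542
finger_force: 0.0
```

Request:
arm_command([
  {"jaw": 0.8,"translation": [-25,-38,0],"spin": 0},
  {"jaw": 0.8,"translation": [-28,-43,0],"spin": 0},
  {"jaw": 0.8,"translation": [-28,-43,0],"spin": 0},
  {"jaw": 0.8,"translation": [-28,-43,0],"spin": 0},
  {"jaw": 0.8,"translation": [-28,-43,0],"spin": 0},
])

```text
clock: 26.7
eef_pos: [0.513, -0.1082, 0.1402]
eef_rot: [-0.001, 0.001, 1.0, -0.001]
wrist_force: [-0.1, -0.6, 0.2]
finger_gap: 0.799
finger_force: 0.0
```

Request:
arm_command([
  {"jaw": 0.8,"translation": [-28,-43,0],"spin": 0},
  {"jaw": 0.8,"translation": [-28,-43,0],"spin": 0},
  {"jaw": 0.8,"translation": [-27,-41,0],"spin": 0},
  {"jaw": 0.8,"translation": [0,0,-15],"spin": 0},
  {"jaw": 0.8,"translation": [0,0,0],"spin": 0},
])

```text
clock: 27.32
eef_pos: [0.4308, -0.2334, 0.124]
eef_rot: [-0.002, 0.001, 1.0, -0.001]
wrist_force: [-0.1, 0.4, 0.3]
finger_gap: 0.798
finger_force: 0.0
```

Request:
arm_command([
  {"jaw": 0.8,"translation": [0,0,-5],"spin": 0},
  {"jaw": 0.8,"translation": [0,0,0],"spin": 0},
  {"jaw": 0.8,"translation": [0,0,0],"spin": 0},
  {"jaw": 0.8,"translation": [0,0,0],"spin": 0},
  {"jaw": 0.8,"translation": [0,0,0],"spin": 0},
])

```text
clock: 27.95
eef_pos: [0.4307, -0.2339, 0.1192]
eef_rot: [-0.002, 0.001, 1.0, -0.001]
wrist_force: [0.2, 0.2, -0.3]
finger_gap: 0.801
finger_force: 0.0
```

```bash
python3 w.py .430 -.234 .020 .060 w5.png; python3 - <<'E'
from m import *
c=camera("top");cv2.imwrite("pics/top1.png",cv2.resize(c["image"][150:350,100:460],None,fx=2,fy=2));W=world(c)
for t,x,y,r,h in[("orange",.683,-.158,.032,.068),("blue",.6745,-.068,.027,.062),("violet",.6655,.0215,.022,.056),("green",.657,.11,.017,.05)]:
    m=(np.abs(W[...,2]-h)<.005)&(np.hypot(W[...,0]-x,W[...,1]-y)<r+.015); P=W[m][:,:2]
    print(t,len(P),circ(P,r) if len(P)>20 else None)
E
```

```text
n 3725 centre [ 0.4278 -0.2331] rms 0.0002 ext [0.041 0.039] d mm [-2.8  0.8] tcp [ 0.4307 -0.2339  0.1192]
orange 618 (array([ 0.68514134, -0.15650612]), np.float64(0.000860768628906065))
blue 435 (array([ 0.67560374, -0.06688017]), np.float64(0.0009328766638088674))
violet 278 (array([0.66618384, 0.02324597]), np.float64(0.0010935436706174264))
green 163 (array([0.65776108, 0.11150662]), np.float64(0.0008715808135346209))
```

View pics/w5.png

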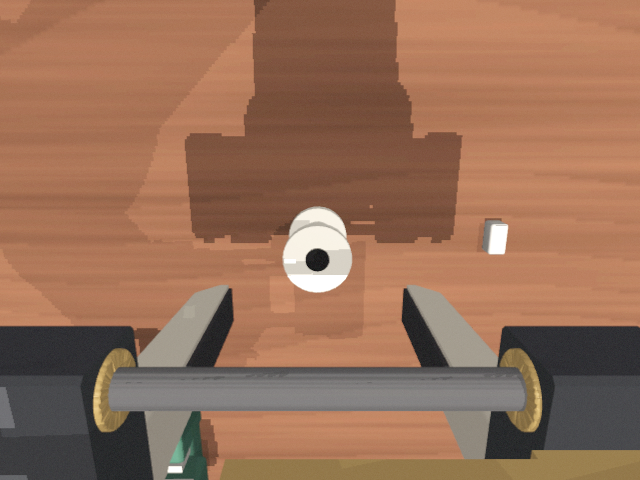

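View pics/top1.png

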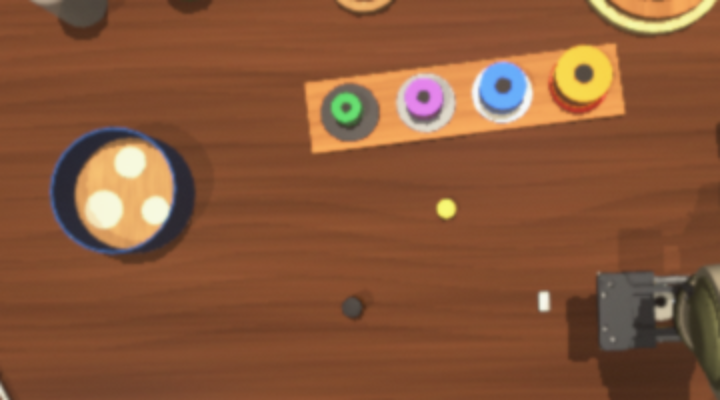

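Spools sit on their pads within about 1.5 mm in the top view, in the right colour order. The wrist view shows the upright reel (318,258), with the white block (495,237) clear of the fingers.

Request:
arm_command([
  {"jaw": 0.8,"translation": [-2,0.5,-40],"spin": 0},
  {"jaw": 0.8,"translation": [0,0,-30],"spin": 0},
  {"jaw": 0.8,"translation": [0,0,-12],"spin": 0},
  {"jaw": 0.8,"translation": [0,0,0],"spin": 0},
  {"jaw": 0.6,"translation": [0,0,0],"spin": 0},
], squeeze=15)

```text
clock: 28.68
eef_pos: [0.4291, -0.2336, 0.0379]
eef_rot: [-0.001, 0.001, 1.0, -0.001]
wrist_force: [0.0, 0.3, 0.8]
finger_gap: 0.737
finger_force: 0.0
```

Request:
arm_command([
  {"jaw": 0.38,"translation": [0,0,0],"spin": 0},
  {"jaw": 0.38,"translation": [0,0,0],"spin": 0},
  {"jaw": 0.38,"translation": [0,0,0],"spin": 0},
  {"jaw": 0.38,"translation": [0,0,0],"spin": 0},
  {"jaw": 0.38,"translation": [0,0,0],"spin": 0},
])

```text
clock: 29.3
eef_pos: [0.4288, -0.2336, 0.0374]
eef_rot: [-0.002, 0.001, 1.0, -0.001]
wrist_force: [0.0, -0.3, 5.3]
finger_gap: 0.423
finger_force: 15.0
```

Request:
arm_command([
  {"jaw": 0.38,"translation": [0,0,25],"spin": 0},
  {"jaw": 0.38,"translation": [0,0,45],"spin": 0},
  {"jaw": 0.38,"translation": [0,0,45],"spin": 0},
  {"jaw": 0.38,"translation": [6,26,35],"spin": 0},
  {"jaw": 0.38,"translation": [9.5,41,0],"spin": 0},
])

```text
clock: 29.92
eef_pos: [0.4451, -0.1671, 0.1894]
eef_rot: [0.0, 0.003, 1.0, -0.002]
wrist_force: [-0.3, -0.7, -0.6]
finger_gap: 0.419
finger_force: 15.0
```

Request:
arm_command([
  {"jaw": 0.38,"translation": [10,43,0],"spin": 0},
  {"jaw": 0.38,"translation": [10,43,0],"spin": 0},
  {"jaw": 0.38,"translation": [10,43,0],"spin": 0},
  {"jaw": 0.38,"translation": [10,43,0],"spin": 0},
  {"jaw": 0.38,"translation": [10,43,0],"spin": 0},
])

```text
clock: 30.55
eef_pos: [0.494, 0.0499, 0.1869]
eef_rot: [-0.002, 0.001, 1.0, -0.001]
wrist_force: [0.5, -0.1, 0.5]
finger_gap: 0.424
finger_force: 15.0
```

Request:
arm_command([
  {"jaw": 0.38,"translation": [10,43,0],"spin": 0},
  {"jaw": 0.38,"translation": [10,43,0],"spin": 0},
  {"jaw": 0.38,"translation": [10,43,0],"spin": 0},
  {"jaw": 0.38,"translation": [10,43,0],"spin": 0},
  {"jaw": 0.38,"translation": [10,43,0],"spin": 0},
])

```text
clock: 31.18
eef_pos: [0.544, 0.2648, 0.1868]
eef_rot: [-0.002, 0.001, 1.0, -0.001]
wrist_force: [-0.2, 0.0, -0.2]
finger_gap: 0.422
finger_force: 15.0
```

Request:
arm_command([
  {"jaw": 0.38,"translation": [10,43,0],"spin": 0},
  {"jaw": 0.38,"translation": [10,43,0],"spin": 0},
  {"jaw": 0.38,"translation": [3,17,0],"spin": 0},
  {"jaw": 0.38,"translation": [0,0,0],"spin": 0},
  {"jaw": 0.38,"translation": [0,0,0],"spin": 0},
])

```text
clock: 31.8
eef_pos: [0.5671, 0.3646, 0.1868]
eef_rot: [-0.002, 0.001, 1.0, -0.002]
wrist_force: [0.0, -0.1, -0.9]
finger_gap: 0.424
finger_force: 15.0
```

```bash
python3 - <<'E'
from m import *
c=camera("wrist");cv2.imwrite("pics/w6.png",c["image"]);W=world(c);s=observe();print(s["eef_pos"],s["finger_gap"],s["wrist_force"])
D=np.hypot(W[...,0]-.568,W[...,1]-.366)
m=(W[...,2]>.08)&(W[...,2]<.09)&(D<.09);P=W[m][:,:2];print("rim",circ(P,.07),len(P))
m=(D<.06)&(W[...,2]<.06)&(W[...,2]>.005);print("scrap",np.median(W[m][:,2]),np.percentile(W[m][:,2],[10,90]),m.sum())
E
```

```text
[0.5672904  0.36445733 0.18699441] 0.4214011212257881 [-0.51616868  0.48493679 -0.25118422]
rim (array([0.56620958, 0.36794179]), np.float64(0.0005792739118874767)) 2434
scrap 0.02615606188164476 [0.02521722 0.02710048] 13101
```

View pics/w6.png

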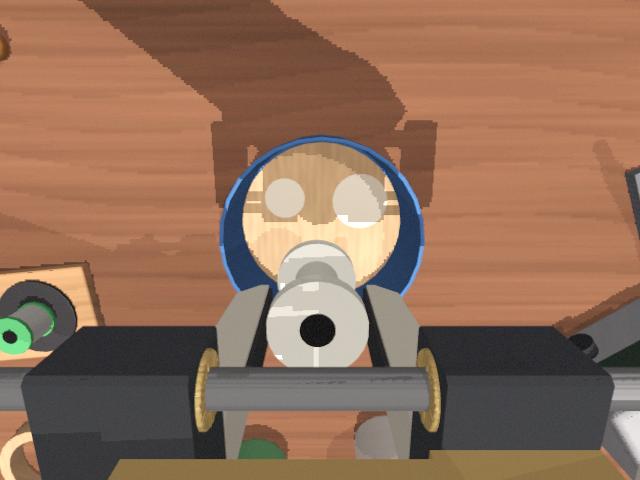

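The wrist view shows the reel held upright above the tin (rim centred near (320,235)), with a level scrap face about 26 mm up. I'll lower fast to about 8 mm above it, then slowly.

Request:
arm_command([
  {"jaw": 0.38,"translation": [0,2,-35],"spin": 0},
  {"jaw": 0.38,"translation": [0,0,-40],"spin": 0},
  {"jaw": 0.38,"translation": [0,0,-28],"spin": 0},
  {"jaw": 0.38,"translation": [0,0,-12],"spin": 0},
  {"jaw": 0.38,"translation": [0,0,0],"spin": 0},
])

```text
clock: 32.48
eef_pos: [0.5672, 0.3677, 0.072]
eef_rot: [-0.002, 0.001, 1.0, -0.002]
wrist_force: [0.3, -1.1, -0.5]
finger_gap: 0.422
finger_force: 15.0
```

Request:
arm_command([
  {"jaw": 0.38,"translation": [0,0,-1.2],"spin": 0},
  {"jaw": 0.38,"translation": [0,0,-1.2],"spin": 0},
  {"jaw": 0.38,"translation": [0,0,-1.2],"spin": 0},
  {"jaw": 0.38,"translation": [0,0,-1.2],"spin": 0},
  {"jaw": 0.38,"translation": [0,0,0],"spin": 0},
])

```text
clock: 33.1
eef_pos: [0.567, 0.3686, 0.0673]
eef_rot: [-0.002, 0.001, 1.0, -0.001]
wrist_force: [0.4, 0.1, -0.3]
finger_gap: 0.423
finger_force: 15.0
```

Request:
arm_command([
  {"jaw": 0.38,"translation": [0,0,-0.6],"spin": 0},
  {"jaw": 0.38,"translation": [0,0,-0.6],"spin": 0},
  {"jaw": 0.38,"translation": [0,0,-0.6],"spin": 0},
  {"jaw": 0.38,"translation": [0,0,0],"spin": 0},
  {"jaw": 0.38,"translation": [0,0,0],"spin": 0},
])

```text
clock: 33.72
eef_pos: [0.5671, 0.3686, 0.0656]
eef_rot: [-0.002, 0.001, 1.0, -0.001]
wrist_force: [0.9, 0.3, -0.7]
finger_gap: 0.423
finger_force: 15.0
```

Bottom near 28 mm and no contact yet. Going on in small steps.

Request:
arm_command([
  {"jaw": 0.38,"translation": [0,0,-0.4],"spin": 0},
  {"jaw": 0.38,"translation": [0,0,-0.4],"spin": 0},
  {"jaw": 0.38,"translation": [0,0,-0.4],"spin": 0},
  {"jaw": 0.38,"translation": [0,0,0],"spin": 0},
  {"jaw": 0.38,"translation": [0,0,0],"spin": 0},
])

```text
clock: 34.35
eef_pos: [0.5671, 0.3686, 0.0643]
eef_rot: [-0.002, 0.001, 1.0, -0.001]
wrist_force: [-0.4, -0.0, -0.2]
finger_gap: 0.423
finger_force: 15.0
```

Request:
arm_command([
  {"jaw": 0.38,"translation": [0,0,-0.3],"spin": 0},
  {"jaw": 0.38,"translation": [0,0,-0.3],"spin": 0},
  {"jaw": 0.38,"translation": [0,0,-0.3],"spin": 0},
  {"jaw": 0.38,"translation": [0,0,0],"spin": 0},
  {"jaw": 0.38,"translation": [0,0,0],"spin": 0},
])

```text
clock: 34.98
eef_pos: [0.5671, 0.3686, 0.0634]
eef_rot: [-0.002, 0.001, 1.0, -0.001]
wrist_force: [-0.9, 0.2, -0.6]
finger_gap: 0.427
finger_force: 15.0
```

Request:
arm_command([
  {"jaw": 0.38,"translation": [0,0,-0.3],"spin": 0},
  {"jaw": 0.38,"translation": [0,0,-0.3],"spin": 0},
  {"jaw": 0.38,"translation": [0,0,-0.3],"spin": 0},
  {"jaw": 0.38,"translation": [0,0,0],"spin": 0},
  {"jaw": 0.38,"translation": [0,0,0],"spin": 0},
])

```text
clock: 35.6
eef_pos: [0.5671, 0.3686, 0.0625]
eef_rot: [-0.002, 0.001, 1.0, -0.001]
wrist_force: [0.1, -0.9, 0.2]
finger_gap: 0.423
finger_force: 15.0
```

Request:
arm_command([
  {"jaw": 0.38,"translation": [0,0,-0.3],"spin": 0},
  {"jaw": 0.38,"translation": [0,0,-0.3],"spin": 0},
  {"jaw": 0.38,"translation": [0,0,-0.3],"spin": 0},
  {"jaw": 0.38,"translation": [0,0,0],"spin": 0},
  {"jaw": 0.38,"translation": [0,0,0],"spin": 0},
])

```text
clock: 36.22
eef_pos: [0.5673, 0.3686, 0.0622]
eef_rot: [-0.001, 0.001, 1.0, -0.001]
wrist_force: [0.0, -0.8, 6.2]
finger_gap: 0.423
finger_force: 15.0
```

Contact felt (6 N), so I'm releasing and rising straight up.

Request:
arm_command([
  {"jaw": 0.62,"translation": [0,0,0],"spin": 0},
  {"jaw": 0.62,"translation": [0,0,0],"spin": 0},
  {"jaw": 0.62,"translation": [0,0,0],"spin": 0},
  {"jaw": 0.62,"translation": [0,0,10],"spin": 0},
  {"jaw": 0.62,"translation": [0,0,40],"spin": 0},
])

```text
clock: 36.85
eef_pos: [0.566, 0.3678, 0.1106]
eef_rot: [-0.003, 0.001, 1.0, -0.002]
wrist_force: [-0.9, -0.1, 0.6]
finger_gap: 0.621
finger_force: 0.0
```

Request:
arm_command([
  {"jaw": 0.62,"translation": [0,0,50],"spin": 0},
  {"jaw": 0.62,"translation": [0,0,40],"spin": 0},
  {"jaw": 0.62,"translation": [-25,40,0],"spin": 0},
  {"jaw": 0.62,"translation": [-30,45,0],"spin": 0},
  {"jaw": 0.62,"translation": [-30,45,0],"spin": 0},
])

```text
clock: 37.48
eef_pos: [0.4814, 0.4997, 0.2027]
eef_rot: [-0.001, 0.001, 1.0, -0.001]
wrist_force: [1.0, 0.8, 0.7]
finger_gap: 0.623
finger_force: 0.0
```

Request:
arm_command([
  {"jaw": 0.62,"translation": [-30,45,0],"spin": 0},
  {"jaw": 0.62,"translation": [-30,45,0],"spin": 0},
  {"jaw": 0.62,"translation": [-25,40,0],"spin": 0},
  {"jaw": 0.62,"translation": [0,0,0],"spin": 0},
  {"jaw": 0.62,"translation": [0,0,0],"spin": 0},
])

```text
clock: 38.1
eef_pos: [0.3975, 0.6281, 0.2019]
eef_rot: [-0.002, 0.001, 1.0, -0.001]
wrist_force: [-0.5, -0.3, 0.3]
finger_gap: 0.62
finger_force: 0.0
```

```bash
python3 - <<'E'
from m import *
c=camera("top");W=world(c)
for t,x,y,r,h in[("orange",.683,-.158,.032,.068),("blue",.6745,-.068,.027,.062),("violet",.6655,.0215,.022,.056),("green",.657,.11,.017,.05),("reel",.567,.3686,.02,.085)]:
    m=(np.abs(W[...,2]-h)<.005)&(np.hypot(W[...,0]-x,W[...,1]-y)<r+.015); P=W[m][:,:2]
    print(t,len(P),circ(P,r) if len(P)>20 else None,np.median(W[m][:,2]))
d=camera("scene")
cv2.imwrite("pics/end.png",np.hstack([cv2.resize(c["image"][150:350,100:460],(400,222)),cv2.resize(d["image"][60:380,160:480],(222,222))]))
cv2.imwrite("pics/end2.png",cv2.resize(d["image"][60:380,160:560],(800,600)))
E
```

```text
orange 618 (array([ 0.68555553, -0.15681103]), np.float64(0.0008830533012425272)) 0.06769476344815084
blue 433 (array([ 0.6755019 , -0.06632782]), np.float64(0.0007298011570861499)) 0.0615880565798018
violet 282 (array([0.66666358, 0.02339978]), np.float64(0.0010875454867025423)) 0.0560176217457075
green 163 (array([0.6577577 , 0.11201404]), np.float64(0.0010831397341221072)) 0.04995485041318017
reel 262 (array([0.56881076, 0.36831355]), np.float64(0.00047469022502134807)) 0.08477320445358302
```

View pics/end2.png

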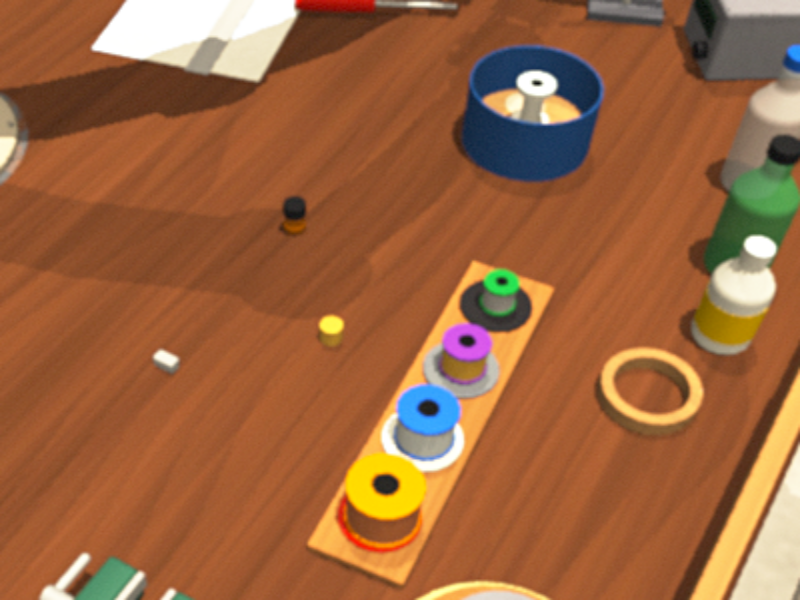

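The scene view shows all four spools upright and centred: orange on red, blue on white, violet on grey, green on black. The reel stands in the tin at (537,100). Handing in.

```bash
python3 -c "
from rig import *
print(hand_in())"
```

```text
the job is handed in; nothing more can be done
None
```

The job is handed in at about 38 s of the 115 s allowed: the four spools stand in size order on red, white, grey and black, each about 2 mm or less from its pad's centre by camera, and the empty reel stands upright in the tin; the hand-in returned no verdict.

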